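# Take up the gap in the bar fixture

### The job

A steel bar lies in the channel of the grey fixture plate, against one end stop, and leaves a gap at the other end. Of the three aluminium spacer blocks standing on the bench, pick the longest one that fits into that gap and set it upright in the gap, its length along the channel, fully down on the channel floor, so that the bar can no longer slide away.

Things in the scene. Friction and masses are not known exactly. Their poses are not given: they have to be found in the camera images.
- fixture: fixed grey plate 168x117x10 mm, to the right. Origin: at bench level under the middle of its channel; x along the channel, z up. Channel floor 10 mm above the bench, 140 mm long (x -70 to 70) between dark end stops (tops at 30 mm), 36 mm wide between rails with sloped lips (tops at 28 mm). One bar lies in it against the x=-70 stop; the gap is at the +x end. The spare bar lies on the plate at y=+72 mm
- long_bar: the longer of two loose flat steel bars, 92x28x18 mm (the other: 72 mm long). Origin: underside, middle of the end towards the fixture's x=-70 stop; x along the bar and the channel. It lies in the channel (fixture y=0; the gap is then x 22 to 70, 48 mm) or spare at fixture y=+72 mm (the short bar is then in the channel; the gap is x 2 to 70, 68 mm)
- medium_spacer: bare aluminium spacer block, 40 mm long (its x axis), 26 mm wide (its y axis), 50 mm high, standing upright on the bench to the left among the three spacers. Origin: centre of its underside, z up. About 0.16 kg. Can be gripped across its 26 mm width near the top. The third, small spacer is alike but only 20 mm long
- large_spacer: bare aluminium spacer block, 60 mm long (its x axis), 26 mm wide (its y axis), 50 mm high, standing upright on the bench to the left among the three spacers. Origin: centre of its underside, z up. About 0.21 kg. Can be gripped across its 26 mm width near the top. Between spacers and fixture stand clear bins and drawers up to 230 mm high (beyond x = 0.53 m): carry it over them or in front
Mind the look-alikes: they are no part of the job. Leave any yellow look-alike of the medium_spacer alone. Leave any pink look-alike of the large_spacer alone.

How it is judged (in metres and radians):
At the end, for the whole second after the job is handed in: The spacer that fits (medium if the long bar is in the channel, else large) stands at rest in the gap: within 10 mm of its middle along the channel and 12 mm across, 4 mm of the floor, upright to 10 degrees, aligned to 15 degrees. The long bar is within 15 mm of its place, or still spare (((x of long_bar in the frame of fixture between -0.085 and -0.055 m and y of long_bar in the frame of fixture between -0.015 and 0.015 m and z of long_bar in the frame of fixture between 0.005 and 0.015 m and x of medium_spacer in the frame of fixture between 0.036 and 0.056 m and y of medium_spacer in the frame of fixture between -0.012 and 0.012 m and z of medium_spacer in the frame of fixture between 0.006 and 0.014 m and angle between medium_spacer's own z axis and vertical below 0.17 rad and angle between the x axis of medium_spacer and the x axis of fixture, either way round below 0.26 rad and linear speed of medium_spacer below 0.02 m/s) or (y of long_bar in the frame of fixture above 0.045 m and x of large_spacer in the frame of fixture between 0.026 and 0.046 m and y of large_spacer in the frame of fixture between -0.012 and 0.012 m and z of large_spacer in the frame of fixture between 0.006 and 0.014 m and angle between large_spacer's own z axis and vertical below 0.17 rad and angle between the x axis of large_spacer and the x axis of fixture, either way round below 0.26 rad and linear speed of large_spacer below 0.02 m/s))); the robot touches nothing.
It also fails if it takes over 38 s, if anything falls off the work surface, if the arm or the gripper's body presses on something with over 40 N, if the wrist force passes 120 N, or if a joint passes its speed limit or range.

### The arm

A 6-joint arm with a two-finger parallel gripper is mounted at the origin on a cart in front of the work surface, level with it; the furniture and walls round the work are solid. World frame = base frame: x ahead of the robot, y to its left, z up, the work surface at z = 0. Lengths are in mm, angles in rad, forces in N, time in s.
With the tool pointing down it reaches from about 350 to 975 mm from the base axis. Payload 7.1 kg.
Tool frame: the origin (TCP) lies on the front face of the gripper's body, between the roots of the fingers; the fingertips stand 80 mm ahead of it and the grasp point (between the pads) lies 61 mm ahead of it (env.tips_ahead is the distance from the TCP to the fingertips, in mm); z points along the fingers, y is the line along which they close (so a half turn about z gives the same grasp; the last joint's range is limited). The gripper opens to 88 mm and grips with 3 to 60 N. Pads are 20 mm wide; open, the fingers measure 115 mm over their backs; the gripper's body (75 mm by 178 mm) begins 61 mm behind the grasp point.
Start: joints at [-1.237, 0.423, 1.63, -0, 1.089, -0.019], TCP at [215.971, -586.483, 302.675] pointing down, gripper open.
Joint ranges: [-3, 3], [-0.9, 2.11], [0.09, 2.58], [-1.31, 4.45], [0.11, 2.69], [-2.54, 2.54]. Speed limits (rad/s): [2.39, 2.39, 3.01, 3.14, 3.14, 3.14].

### API

Orientations are given as a unit quaternion [x, y, z, w].
In Python, from station import env, set_gripper, viewer, workorder gives the robot as it stands. Calls block until the motion is done:
- env.reach(position, orientation): joint-space move of the TCP to a pose.
- env.move_l(position, rot=None, rate=150, f_stop=None): straight line of the TCP; rot=None keeps the orientation; rate is the mean speed in mm/s. With f_stop (N) it stops when the force on the tool has changed by that much, and returns True; else False.
- env.move_joints(angles): joint-space move.
- set_gripper(opening): finger opening in mm; the grip force is fixed at half the most; returns when the fingers have stopped.
- env.hold(seconds).
- env.ik(position, orientation): joint angles nearest the present ones, or None.
- env.read_state(): the state.
- viewer.camera(name): name is "side" or "top"; returns the picture (420x560x3 uint8, blue, green, red); there is no depth.
- viewer.camera_params(name): a dict with "fx", "fy", "cx", "cy" (pixels), "dist" ([k1, k2, p1, p2, k3] as OpenCV has them; the pictures are not rectified), "pose" (4x4, takes a point from camera to world coordinates). Camera axes: x right, y up, looking along -z (the intrinsics and any distortion apply to the point x, -y, -z); pixel columns grow to the right and rows downward; lengths in mm; the calibration is good to about 2 mm. A picture is of the moment at which its call begins. camera_params takes no time and is no camera call.
A pose or a line that the arm cannot do raises env.IKError and nothing moves.
- workorder.sign_off(): hands the job in; it is judged then, once.
The state is a dict: "time_s": time; "qpos": joint angles; "dq": joint speeds; "tau": joint torques, N m; "tool_pos": TCP position; "orientation": TCP orientation; "force": force on the tool from outside, world axes, zero at the start; "wrist_torque": the same for the moment, N m; "width": finger opening in mm; "grip_force": force on a finger pad.
Only numpy, scipy, OpenCV 4.12 (cv2) and the standard library are available. Lean on these libraries where they do the work, as an engineer would, in place of code of your own. Each camera call takes 0.05 s, during which the arm holds its last target. There are 200 camera calls.

## Working session

There is one attempt and no reset: what is moved stays moved. The work goes in short steps, each a Python script; the robot and the scene stay as the last script left them, time stands still between calls to the robot, and variables do not carry over. Pictures are saved under pics/ and viewed, at most 10 in all, crops included, and the job is handed in when it is done.

```bash
mkdir -p pics
python3 - <<'E'
from station import env, viewer
import cv2, numpy as np
np.set_printoptions(precision=4,suppress=True)
for n in("top","side"):
    cv2.imwrite(f"pics/{n}0.png",viewer.camera(n)); print(n,viewer.camera_params(n))
s=env.read_state();print(s['time_s'],s['orientation'],s['width'])
E
```

```text
top {'fx': 464.7276784926972, 'fy': 464.7276784926972, 'cx': 271.1842595855937, 'cy': 213.4246256435702, 'dist': array([-0.1588,  0.    ,  0.    ,  0.    ,  0.    ]), 'pose': array([[  -0.029 ,    0.9982,   -0.0526,  448.7266],
       [  -0.9995,   -0.0295,   -0.0082,   64.6385],
       [  -0.0097,    0.0523,    0.9986, 1654.561 ],
       [   0.    ,    0.    ,    0.    ,    1.    ]])}
side {'fx': 528.8696017473269, 'fy': 528.8696017473269, 'cx': 281.95209932612846, 'cy': 209.99187798705321, 'dist': array([0.0147, 0.    , 0.    , 0.    , 0.    ]), 'pose': array([[  -0.9171,    0.1805,   -0.3554,   -7.7028],
       [  -0.3986,   -0.415 ,    0.8179, 1285.795 ],
       [   0.0001,    0.8917,    0.4525,  747.9111],
       [   0.    ,    0.    ,    0.    ,    1.    ]])}
0.1 [ 0.9845  0.1755 -0.0001 -0.0007] 87.8347707202432
```

View pics/top0.png

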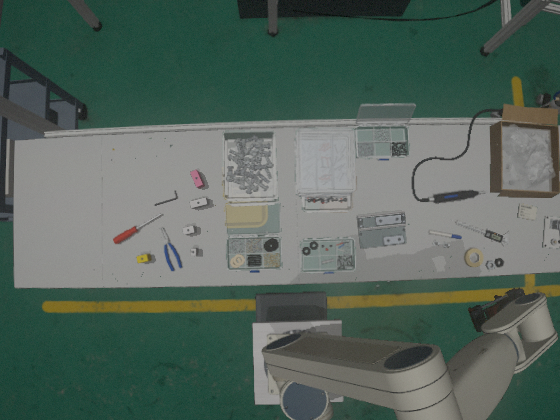

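View pics/side0.png

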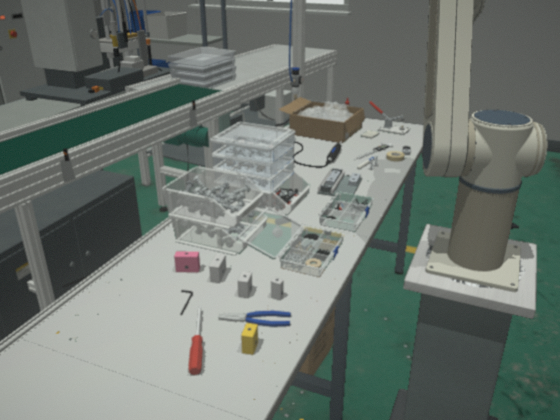

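Top view: spacers that could be meant are grey at (200,203) (longest), (190,230) and (195,251). The pink one at (197,178) and the yellow one at (143,258) are the look-alikes. The fixture is at (382,231). Next I enlarge these to confirm which is which.

Run:
```python
import cv2,numpy as np
t=cv2.imread("pics/top0.png");s=cv2.imread("pics/side0.png")
r=lambda im,x,y,w,h,W,H:cv2.resize(im[y:y+h,x:x+w],(W,H),interpolation=cv2.INTER_CUBIC)
a=np.hstack([r(t,352,204,64,48,400,300),r(t,170,190,64,72,400,300)[:, :]])
b=np.hstack([r(s,310,160,64,48,400,300),r(s,165,240,128,64,400,300)])
cv2.imwrite("pics/crop.png",np.vstack([a,b]))
```

```text
(no output)
```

View pics/crop.png

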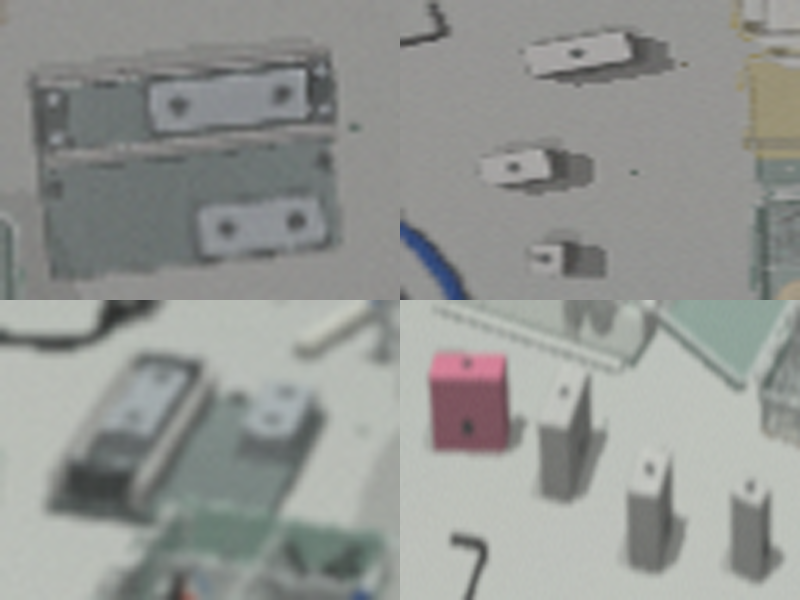

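The gap is at the left end of the channel. The bar in the channel measures about 25 px × 3.5 = 88 mm, against about 72 mm for the spare, so the long bar is in the channel and the **medium** spacer is needed. That is the grey one at (190,230), about 40 mm long; its neighbours at (200,203) and (195,251) measure about 60 and 20 mm.

```bash
cat > h.py <<'E'
import cv2,numpy as np
from station import env,set_gripper,viewer,workorder
def cast(n,px,z):
    p=viewer.camera_params(n);K=np.array([[p['fx'],0,p['cx']],[0,p['fy'],p['cy']],[0,0,1]])
    u=cv2.undistortPoints(np.array(px,float).reshape(-1,1,2),K,p['dist']).reshape(-1,2)
    d=np.c_[u[:,0],-u[:,1],-np.ones(len(u))]@p['pose'][:3,:3].T;o=p['pose'][:3,3]
    return o+d*((z-o[2])/d[:,2])[:,None]
def up(im,x,y,w,h,k=8):   # upsampled crop; pixel (X,Y)->(X+.5)/k-.5+x
    return cv2.resize(im[y:y+h,x:x+w],None,fx=k,fy=k,interpolation=cv2.INTER_CUBIC)
def blobs(n,mask,x,y,z,k=8,amin=200):
    out=[]
    for c in cv2.findContours(mask.astype(np.uint8)*255,cv2.RETR_EXTERNAL,cv2.CHAIN_APPROX_NONE)[0]:
        if cv2.contourArea(c)<amin: continue
        q=(c.reshape(-1,2)+.5)/k-.5+[x,y]
        w=cast(n,q,z)
        r=cv2.minAreaRect(w[:,:2].astype(np.float32)); b=cv2.boxPoints(r)
        e=max((b[1]-b[0],b[2]-b[1]),key=np.linalg.norm); a=np.degrees(np.arctan2(e[1],e[0]))%180
        out.append((q.mean(0).round(1),np.round(r[0],1),np.round(sorted(r[1])[::-1],1),round(float(a),1)))
    return out
E
python3 - <<'E'
from h import *
t=cv2.imread("pics/top0.png")
A=up(t,170,190,64,72);g=cv2.cvtColor(A,cv2.COLOR_BGR2GRAY)
print(np.median(g))
for th in(175,185,195):
    print(th);[print(b) for b in blobs("top",g>th,170,190,50) if b[2][0]<90]
F=up(t,352,204,64,48);b,gg,r=[F[...,i].astype(int) for i in range(3)]
S=lambda X,Y:F[int(Y*8/6.25),int(X*8/6.25)]
for nm,p in dict(bar=(230,100),plate=(150,200),gapfloor=(110,115),lip=(200,147),lip2=(150,68),stopL=(40,115),stopR=(320,112),bench=(200,20),spare=(260,225)).items(): print(nm,S(*p))
m=(b-r>8)&(b>138)
print('bars',*blobs("top",m,352,204,28,amin=2000),sep='\n')
l=(r-b>2)
M=np.zeros_like(F);M[m]=(255,0,0);M[l]=(0,0,255);M[(F.max(2)<95)]=(0,255,0)
cv2.imwrite("pics/mask.png",np.vstack([cv2.addWeighted(F,.6,M,.4,0)]))
E
```

```text
148.0
175
185
195
bar [145 141 139]
plate [111 113 107]
gapfloor [113 114 108]
lip [123 123 125]
lip2 [129 131 132]
stopL [82 83 82]
stopR [120 117 114]
bench [145 147 147]
spare [149 145 141]
bars
```

View pics/mask.png

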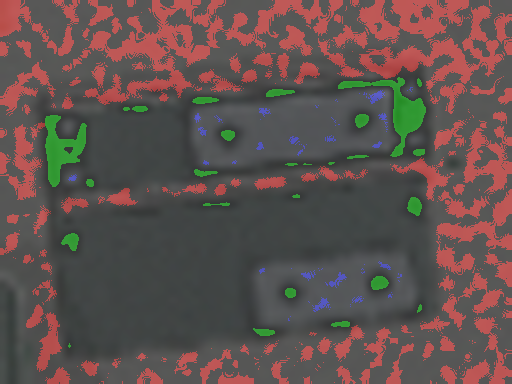

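The single frame is noisy, so I'll average a few frames.

Run:
```python
from h import *
for n in("top","side"):
    np.save(f"pics/{n}.npy",np.mean([viewer.camera(n).astype(np.float32) for _ in range(12)],0))
t=np.load("pics/top.npy")
A=up(t,170,190,64,72);g=A.mean(2)
print('spacer grey max',g.max(),np.median(g))
for th in(158,163,168):
    print(th);[print(b) for b in blobs("top",g>th,170,190,50) if b[2][0]<90]
F=up(t,352,204,64,48);b,gg,r=[F[...,i] for i in range(3)]
g=F.mean(2)
for nm,(X,Y) in dict(bar=(230,100),floor=(110,115),lip=(200,147),lip2=(150,68),bench=(200,20)).items():print(nm,F[int(Y*1.28),int(X*1.28)].round())
m=(g>126)&(b-r>2)
for q in blobs("top",m,352,204,28,amin=2000):print('bar',q)
V=np.clip((F-70)*2.4,0,255).astype(np.uint8); M=V.copy();M[m]=(255,0,0);M[(r-b>0)&(g>118)]=(0,0,255)
cv2.imwrite("pics/mask2.png",cv2.resize(np.vstack([V,M]),(800,1200))[:, :] if 0 else cv2.resize(np.hstack([V,M]),(800,300)))
```

```text
spacer grey max 180.10948 147.44775
158
(array([193.2, 251.6]), array([408.2, 352.9]), array([20.6, 14.5]), 176.9)
(array([188. , 229.6]), array([485.5, 369.4]), array([36.4, 21.9]), 100.7)
(array([232. , 204.5]), array([568. , 213.6]), array([11.8,  5.2]), 88.3)
(array([230.6, 199.5]), array([584.7, 218.9]), array([23.1,  8.7]), 88.2)
(array([197.8, 202.3]), array([579.8, 332.1]), array([56.1, 21.8]), 102.2)
(array([231.1, 192.8]), array([608.5, 215.2]), array([23.6, 17. ]), 178.2)
(array([226. , 191.7]), array([613. , 232.6]), array([15.8,  8.3]), 178.7)
163
(array([187.7, 229.6]), array([485.7, 368.4]), array([33.9, 20.5]), 99.9)
(array([230.7, 199.5]), array([585.2, 218.1]), array([22.2,  6.6]), 83.8)
(array([197.2, 202.5]), array([579.8, 331.5]), array([54.5, 20.8]), 102.6)
(array([232.4, 191.1]), array([615.1, 209.9]), array([10.1,  6.5]), 178.7)
(array([230.6, 193.6]), array([608.8, 214.8]), array([23.1, 16.1]), 178.6)
(array([225.6, 191.8]), array([613.2, 234.1]), array([15.9,  5.4]), 12.7)
168
bar [145. 142. 138.]
floor [114. 115. 109.]
lip [122. 123. 123.]
lip2 [129. 130. 132.]
bench [145. 147. 146.]
bar (array([393.4, 239.7]), array([ 428.1, -350.6]), array([72.9, 31.6]), 93.4)
bar (array([388.3, 219.5]), array([ 500.3, -334.2]), array([91. , 27.9]), 94.1)
```

View pics/mask2.png

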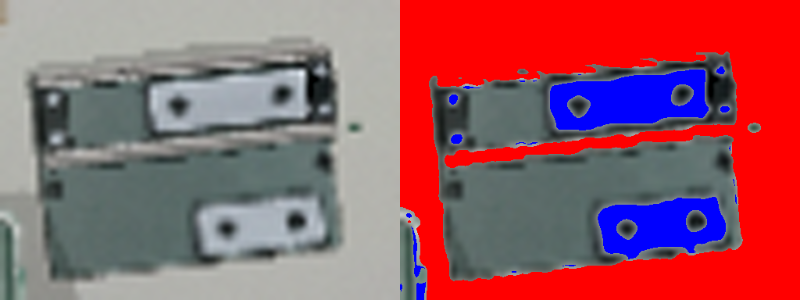

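The averaged crop gives clean rectangles. The channel bar is 91 × 28 mm, which confirms the long one, at world (500, -334). The spare is 73 mm long and lies 73 mm to the side, as described. So the medium spacer at about (485.5, 369) is the target. I'll check the lip line and stop edge, then squeeze the spacer along its length to centre it before gripping it across its width.

```bash
cat >> h.py <<'E'
def down(deg,pos):  # tool down, closing line at deg (mod 180), the choice with less wrist travel
    from scipy.spatial.transform import Rotation as R
    q0=env.read_state()['qpos'];best=None
    for d in(deg,deg+180):
        c=np.array([np.cos(np.radians(d)),np.sin(np.radians(d)),0]);z=np.array([0,0,-1.])
        q=R.from_matrix(np.c_[np.cross(c,z),c,z]).as_quat();j=env.ik(pos,q)
        if j is not None:
            k=abs(np.array(j)[5])
            if best is None or k<best[0]: best=(k,q,j)
    return best[1]
def st():
    s=env.read_state();print('t',round(s['time_s'],2),'tcp',np.round(s['tool_pos'],1),'F',np.round(s['force'],1),'w',round(s['width'],1),'grip',round(s['grip_force'],1),'q6',round(s['qpos'][5],2));return s
E
python3 - <<'E'
from h import *
t=np.load("pics/top.npy")
F=up(t,352,204,64,48);b,g,r=[F[...,i] for i in range(3)]
m=(r-b>0)&(F.mean(2)>118); pts=[]
for X in range(90,400):
    y0=int(1.28*(158-(X/1.28-50)*25/280)); ys=[y for y in range(y0-18,y0+19) if m[y,X]]
    if 3<len(ys)<30: pts.append(((X+.5)/8-.5+352,(np.mean(ys)+.5)/8-.5+204))
w=cast("top",pts,28)[:,:2]; vx,vy,x0,y0=cv2.fitLine(w.astype(np.float32),cv2.DIST_HUBER,0,.01,.01).ravel()
a=np.degrees(np.arctan2(vy,vx))%180;print('lip',a,x0,y0)
ax=np.array([np.cos(np.radians(a)),np.sin(np.radians(a))]);n=np.array([-ax[1],ax[0]])
B=np.array([500.3,-334.2]);print('bar->lip centre across',(np.array([x0,y0])-B)@n)
row=int((222.4-204+.5)*8-.5);print('stop row',[(round((X+.5)/8-.5+352,1),int(F[row,X].mean())) for X in range(30,120,6)])
print('gap',B+70*ax)
for c in(361,362,363,364): print(c,(cast("top",[(c,222.4)],30)[0,:2]-B)@ax)
p=[485.5,369]; P=p+[420]; env.reach(P,down(100.5,P)); st()
set_gripper(75); env.move_l(p+[61+36],rate=300); st(); set_gripper(0); st()
E
```

```text
lip 94.51822 476.30984 -310.9235
bar->lip centre across 22.08196863701379
stop row [(355.3, 146), (356.1, 142), (356.8, 112), (357.6, 87), (358.3, 82), (359.1, 92), (359.8, 93), (360.6, 92), (361.3, 91), (362.1, 93), (362.8, 110), (363.6, 117), (364.3, 116), (365.1, 115), (365.8, 115)]
gap [ 494.78567152 -264.41753693]
361 98.01073859523657
362 94.48307617191531
363 90.95409356213989
364 87.42377261614871
t 4.78 tcp [485.9 368.5 419.9] F [ 0.5  1.2 -0.3] w 87.8 grip 0.0 q6 -1.12
t 6.45 tcp [486.3 369.6  98.3] F [ 0.3 -0.2  0.7] w 75.4 grip 0.0 q6 -1.12
t 7.08 tcp [485.7 369.1  97.3] F [-0.1 -0.3  4.4] w 40.0 grip 29.9 q6 -1.12
```

The width reads 40.0 mm, so this is the medium spacer, now centred lengthwise. The stop edge and lip line agree with the gap estimate to about 1 mm. Next I regrip across the width and carry it over.

Run:
```python
from h import *
p=[485.5,369]
set_gripper(60); env.move_l(p+[150],rate=200)
P=p+[150]; q=down(10.5,P); env.reach(P,q); set_gripper(50)
env.move_l(p+[61+42],rate=120); set_gripper(0); s=st()
assert 24<s['width']<28
env.move_l(p+[420],rate=300); st()
G=[495.0,-264.8]; P=G+[420]; q=down(4.4,P); env.reach(P,q); s=st()
env.move_l(G+[190],rate=250); env.hold(.2); st()
for n in("top","side"): np.save(f"pics/{n}2.npy",np.mean([viewer.camera(n).astype(np.float32) for _ in range(3)],0))
t,sd=np.load("pics/top2.npy"),np.load("pics/side2.npy")
cv2.imwrite("pics/pre.png",np.hstack([cv2.resize(t[185:275,330:450],(400,300)),cv2.resize(sd[80:230,250:450],(400,300))]))
```

```text
t 10.88 tcp [485.7 369.2 103.6] F [-0.8 -0.9  4.6] w 25.7 grip 30.0 q6 0.45
t 12.08 tcp [484.9 368.5 418.1] F [-1.   0.9 -0.9] w 26.2 grip 30.0 q6 0.45
t 14.35 tcp [ 495.4 -264.1  420. ] F [ 1.3  0.3 -1.4] w 25.5 grip 30.0 q6 -0.59
t 15.62 tcp [ 495.6 -265.1  191.4] F [ 0.4  0.1 -2.1] w 26.0 grip 30.0 q6 -0.59[ WARN:0@4.370] global loadsave.cpp:1063 imwrite_ Unsupported depth image for selected encoder is fallbacked to CV_8U.
```

View pics/pre.png

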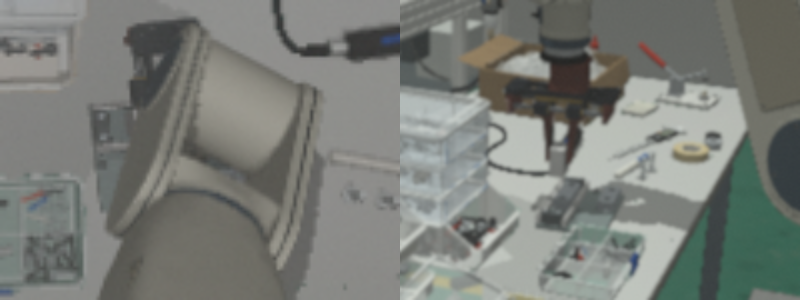

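The spacer is held upright just above the gap at side pixel ~(329,158). I'll lower it under force control; contact should come at a TCP height of about 113 mm.

Run:
```python
from h import *
G=[495.0,-264.8]
env.move_l(G+[146],rate=150)
print(env.move_l(G+[109],rate=25,f_stop=8)); s=st(); print(s['wrist_torque'])
```

```text
True
t 17.53 tcp [ 494.9 -264.7  113.5] F [-0.8 -0.3  5.2] w 25.9 grip 30.0 q6 -0.59
[ 0.04311187 -0.06839459  0.01072257]
```

Contact came at 113.5, which is the floor. Release, retreat and check.

Run:
```python
from h import *
set_gripper(42); env.move_l([495,-264.8,300],rate=180)
P=[400,-480,330]; env.reach(P,down(4.4,P)); env.hold(.2); st()
for n in("top","side"): np.save(f"pics/{n}3.npy",np.mean([viewer.camera(n).astype(np.float32) for _ in range(6)],0))
t,sd=np.load("pics/top3.npy"),np.load("pics/side3.npy")
F=up(t,352,204,64,48);g=F.mean(2)
for q in blobs("top",g>155,352,204,60):print(q)
for q in blobs("top",(g>126)&(F[...,0]-F[...,2]>2),352,204,28,amin=2000):print('bar',q)
cv2.imwrite("pics/post.png",np.hstack([cv2.resize(F,(400,300)),cv2.resize(sd[150:210,305:385],(400,300),interpolation=cv2.INTER_CUBIC)]).clip(0,255).astype(np.uint8))
```

```text
t 20.35 tcp [ 400.9 -478.7  329.8] F [-0.6 -0.1  0.2] w 41.6 grip 0.0 q6 -0.97
(array([370.8, 221.6]), array([ 494.5, -265.2]), array([35.5, 21.2]), 94.2)
bar (array([393.4, 239.5]), array([ 429.5, -350.6]), array([69.5, 26.6]), 94.1)
bar (array([388.4, 219.3]), array([ 500.6, -334.4]), array([89.6, 27. ]), 94.1)
```

View pics/post.png

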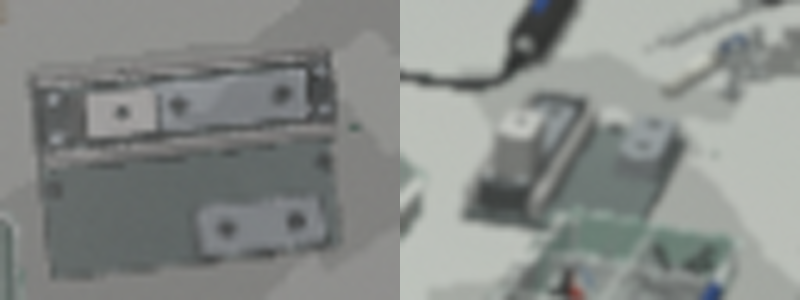

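The spacer stands upright in the gap, with its top at image ~(371,222), world (494.5, -265.2) and 94.2°, about 0.5 mm from target. The bar is unmoved, so I'm handing in.

```bash
python3 -c "
from station import workorder
print(workorder.sign_off())"
```

```text
the job is handed in; nothing more can be done
None
```

I set the medium spacer upright in the 48 mm gap, fully down on the channel floor and within about 1 mm of its measured middle, with the long bar unmoved, and handed the job in at about 21 s; no verdict came back.

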